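Load the tube carrier into the block heater

TASK

Take the flat dark cover off the block heater and lay it, handle up, in the middle of the cork mat. Then lift the carrier of eight capped tubes out of its green stand, lower it gently into the heater so that every tube goes down its own well, fully home, and let go. Last, with the tubes in, press the marked near half of the red rocker on the heater's sloping panel to switch it on; drop nothing, keep the carrier upright and leave the other things on the bench where they are.

Things in the scene. Friction and masses are not known exactly. Their poses are not given: they have to be found in the camera images.
- heater: block heater, fixed: white housing 270 x 220 mm, 117 mm high, an aluminium block with wells in its far half and a panel sloping down to its front (-x of its frame, towards the robot). Origin on the bench under the housing, 140 mm behind its front edge and 130 mm ahead of its rear; z up, y along its width
- wells_centre (a point): the middle of the block's top face, 117 mm above the bench, axes as the heater's. The block has eight round wells, 18 mm across and 62 mm deep, in two rows of four: 30 mm apart both ways, at x = -15 and +15 mm and y = -45, -15, +15 and +45 mm from this point. The cover hides them at the start
- cover_centre (a point): centre of the heater's loose cover, half-way up: 26 mm above its underside. Its grip bar's middle is 19 mm above this point; z up
- cover: the cover: a flat dark steel plate 112 (x) x 172 (y) x 10 mm, 350 g, lying on the block's top face at the start, with a black grip bar above it, 14 mm wide (x), 80 mm long (y) and 14 mm high, on two thin posts; 52 mm high in all. Origin at the middle of its underside
- mat: cork mat, fixed, 150 (x) x 240 (y) x 6 mm; origin at the middle of its underside, on the bench. It lies on the right or the left of the heater
- stand: green plastic bench stand, fixed, 96 (x) x 190 (y) mm, 88 mm high: a base and two end walls on which the ends of the carrier's plate rest; lift the carrier straight up out of it. Origin on the bench under its middle. On the other side of the heater from the mat
- carrier_centre (a point): centre of the tube carrier (half-way up: 73.5 mm above the tubes' bottoms). Its bar's middle is 66.5 mm above this point, the caps' tops 25.5 mm above it, the plate's underside 3.5 mm below it. y runs along the rows of four, z up. Home in the wells, the tubes stand on the wells' floors, this point is 11.5 mm above wells_centre and the carrier's y lies along the heater's y, either way round
- carrier: tube carrier, 147 mm high, 450 g: eight round-bottomed glass tubes with blue caps, 16 mm across, 30 mm apart in two rows of four (along y), fixed in a steel plate 64 (x) x 164 (y) mm, with a black grip bar above the caps, 14 mm wide (x), 80 mm long (y), 14 mm high. Origin at the middle between the tubes' bottoms
- rocker (a joint): red rocker switch, 44 x 26 mm, across the left part of the panel (heater's +y side), which slopes at 24 degrees: 0 rad = off (near half proud and about level, far half flush), 0.40 rad = fully on (near half pressed down flush with the panel). It stays where it is left; about 3 N moves it
- rocker_on (a point): on top of the rocker's near half (the half towards the robot, with a white line), 16 mm from its pivot, where to press down; moves with the rocker and sinks about 7 mm from off to on
- flask: conical glass flask, 84 mm across, 130 mm high, standing beyond the tube stand; leave alone. Origin under its middle
- beaker: open glass beaker, 68 mm across, 90 mm high, standing on the robot's side of the mat; leave alone. Origin under its middle
- bottle: amber bottle, 84 mm across, 170 mm high, behind the heater; leave alone. Origin under its middle
- wash_bottle: white wash bottle with a red cap, 70 mm across, 178 mm high, at the back on the left; leave alone. Origin under its middle
- clamp: wooden tube clamp lying on the robot's side of the tube stand, 150 x 25 x 12 mm; leave alone. Origin under its middle
- tube_rack: orange rack with tubes, 62 x 170 mm, 113 mm high, at the back on the right; leave alone. Origin under its middle

How it is judged:
By the outcome, as a careful person would: the job done as asked, in the order asked, and still so for the second after the job is handed in, with the robot touching nothing.
It also fails if it takes over 64 s, if anything falls off the work surface, if the arm or the gripper's body presses on something with over 40 N, if the wrist force passes 120 N, or if a joint passes its speed limit or range.

ROBOT

A 7-joint arm with a two-finger parallel gripper is mounted at the origin on the work surface. World frame = base frame: x ahead of the robot, y to its left, z up, the work surface at z = 0. Lengths are in m, angles in rad, forces in N, time in s.
With the tool pointing down it reaches from about 0.35 to 0.9 m from the base axis. Payload 7.2 kg.
Tool frame: the origin (TCP) lies midway between the tips of the shut fingers; the grasp point (between the pads) lies 19 mm behind it (ctrl.grasp_offset is the distance from the TCP to the grasp point, in m); z points along the fingers, y is the line along which they close (so a half turn about z gives the same grasp; the last joint's range is limited). The gripper opens to 85 mm and grips with 20 to 120 N. Pads are 22 mm wide; open, the fingers measure 114 mm over their backs; the gripper's body (76 mm by 85 mm) begins 54 mm behind the grasp point. The pads swing forward as they close: fully open they stand 13 mm farther back than shut.
Start: joints at [1.18, 0.411, -0.013, 1.596, 0.006, 1.134, -0.082], TCP at [0.198, -0.593, 0.201] pointing down, gripper open.
Joint ranges: [-2.95, 2.95], [-0.29, 1.99], [-1.47, 1.44], [0.14, 2.54], [-1.03, 4.17], [0.13, 1.85], [-2.86, 2.86]. Speed limits (rad/s): [2.39, 2.39, 3.01, 3.01, 3.14, 3.14, 3.14].

INTERFACE

Orientations are given as a 3x3 rotation matrix whose columns are the frame's x, y, z axes.
In Python, from workcell import ctrl gives the robot as it stands. The module is installed in compiled form; this text tells all that it offers. Calls block until the motion is done:
- ctrl.movep(position, orientation): joint-space move of the TCP to a pose.
- ctrl.move_straight(position, orientation=None, feed=0.15): straight line of the TCP; orientation=None keeps the orientation; feed is the mean speed in m/s.
- ctrl.move_joints(angles): joint-space move.
- ctrl.open() and ctrl.grab(squeeze=None): open the fingers fully, or close them until they stop; squeeze is the grip in N (None keeps the last).
- ctrl.sleep(seconds).
- ctrl.inverse_kinematics(position, orientation): joint angles nearest the present ones, or None.
- ctrl.state(): the state.
- ctrl.capture(name): name is "scene" or "top"; returns the picture (420x560x3 uint8, blue, green, red); there is no depth.
- ctrl.calibration(name): a dict with "fovy" (degrees; the focal length in pixels is half the picture's height over the tangent of half this angle, whatever the lens; pixels are square), "cx", "cy" (the principal point, pixels), "position" and "rotation" of the camera in the world. Camera axes: x right, y up, looking along -z (the intrinsics and any distortion apply to the point x, -y, -z); pixel columns grow to the right and rows downward; lengths in m; the calibration is good to about 2 mm. A picture is of the moment at which its call begins. calibration takes no time and is no camera call.
A pose or a line that the arm cannot do raises ctrl.IKError and nothing moves.
- ctrl.job_done(): hands the job in; it is judged then, once.
Trained networks look in the newest picture that a camera, given by its name, has taken for a name from the list of things; names that differ only in an ending like _2 or _b are one class to them, and where a whole thing is asked for, a point or a joint stands for the part that bears it (a point fixed in the world has none). Each returns a list of dicts, best first, with "score" (0 to 1); they miss things now and then, are a little off and sometimes report something else, mostly with a low value. They report only what shows in the picture. A call takes as long as a camera call.
- ctrl.regions_of(camera, target): "region" (420x560 bool, what is visible of it) and "box" ([left, top, width, height] in pixels, round what is visible of it).
The state is a dict: "clock": time; "q": joint angles; "qvel": joint speeds; "joint_torque": joint torques, N m; "ee_pos": TCP position; "ee_rot": TCP orientation; "ft_force": force on the tool from outside, world axes, zero at the start; "torque": the same for the moment, N m; "opening": finger opening in m; "finger_force": force on a finger pad.
Only numpy, scipy, OpenCV 4.12 (cv2) and the standard library are available. Lean on these libraries where they do the work, as an engineer would, in place of code of your own. Each camera call takes 0.05 s, during which the arm holds its last target. There are 200 camera calls.

## Working session

There is one attempt and no reset: what is moved stays moved. The work goes in short steps, each a Python script; the robot and the scene stay as the last script left them, time stands still between calls to the robot, and variables do not carry over. Pictures are saved under pics/ and viewed, at most 10 in all, crops included, and the job is handed in when it is done.

```bash
mkdir -p pics; python3 - <<'E'
from workcell import ctrl
import cv2,numpy as np
for n in("scene","top"):
    im=ctrl.capture(n); cv2.imwrite(f"pics/{n}0.png",im)
    c=ctrl.calibration(n); print(n,c)
    for t in("heater","cover","mat","stand","carrier","rocker","beaker","clamp"):
        for r in ctrl.regions_of(n,t)[:2]:
            g=r["region"]; ys,xs=np.nonzero(g)
            print(t,round(r["score"],2),r["box"],xs.mean().round(1),ys.mean().round(1), cv2.minAreaRect(np.c_[xs,ys].astype(np.int32)))
s=ctrl.state();print(s["clock"],s["ee_rot"])
E
```

```text
scene {'fovy': 46.93180038758813, 'cx': 282.00152427246246, 'cy': 203.1440741288598, 'position': array([1.22292004, 0.83910909, 1.094814  ]), 'rotation': array([[-0.77875359, -0.42724066,  0.45935635],
       [ 0.62725641, -0.51909471,  0.5805946 ],
       [-0.00960416,  0.74027435,  0.67223631]])}
heater 0.97 [232.9, 183.5, 115.6, 92.3] 291.9 231.9 ((287.69244384765625, 226.0500946044922), (99.90055847167969, 81.49671936035156), 33.023868560791016)
cover 0.65 [243.7, 195.9, 71.2, 48.6] 280.8 218.6 ((280.22174072265625, 218.09695434570312), (62.16752624511719, 31.762828826904297), 28.810794830322266)
cover 0.38 [350.1, 248.9, 78.4, 78.1] 390.2 297.1 ((391.1034851074219, 287.41552734375), (77.32910919189453, 45.25414276123047), 32.347442626953125)
mat 0.82 [191.3, 148.6, 78.8, 47.3] 230.4 172.6 ((229.7000274658203, 172.60000610351562), (68.87089538574219, 33.541019439697266), 26.56505012512207)
stand 0.9 [350.5, 250.6, 79.6, 78.4] 389.5 296.9 ((390.25, 287.75), (77.34585571289062, 45.2756233215332), 30.963754653930664)
stand 0.28 [247.3, 193.1, 69.6, 47.5] 280.9 218.2 ((280.9056701660
[... 1912 characters left out ...]
6)
carrier 0.78 [137.0, 224.8, 51.8, 21.4] 162.9 232.9 ((162.75743103027344, 233.0742645263672), (20.199254989624023, 51.24441909790039), 84.2894058227539)
rocker 0.71 [145.4, 257.6, 46.1, 12.3] 167.6 264.4 ((168.65447998046875, 264.0027770996094), (8.844474792480469, 45.79638671875), 77.00537872314453)
beaker 0.86 [401.4, 268.7, 27.1, 23.4] 414.0 281.7 ((413.5, 281.5), (21.0, 25.0), 90.0)
clamp 0.59 [147.3, 257.3, 43.9, 15.6] 166.7 264.6 ((168.68801879882812, 264.5024719238281), (9.422685623168945, 45.93049621582031), 78.2317123413086)
0.9 [[ 9.48342359e-01  3.17248751e-01 -3.44336406e-06]
 [ 3.17248751e-01 -9.48342359e-01  2.42463170e-06]
 [-2.49627662e-06 -3.39178389e-06 -1.00000000e+00]]
```

View pics/scene0.png

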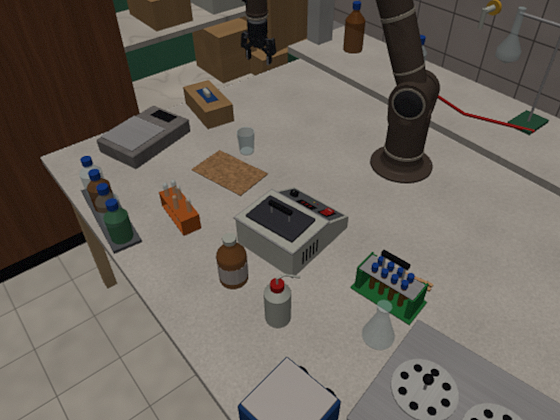

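View pics/top0.png

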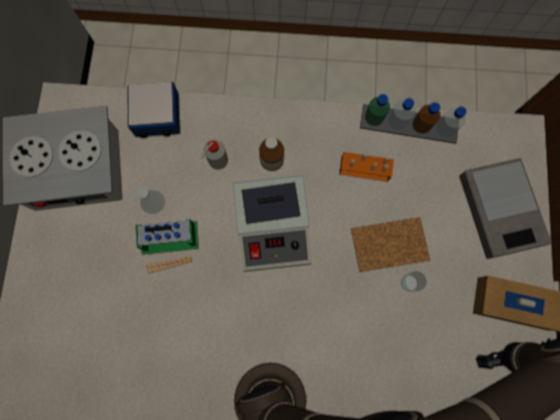

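The scene view shows the heater at (290,230), the mat at (230,172), the stand and carrier at (390,285), and the wash bottle and bottle behind the heater. In the top view, up is +x and left is +y. The cover is at (270,203), the mat at (390,244), the carrier at (163,233), the rocker at about (255,250), the beaker at (414,281) and the clamp at (168,265), where the network's "rocker" hit was wrong.

```bash
cat > h.py <<'E'
from workcell import ctrl
import cv2,numpy as np
def K(n):
    c=ctrl.calibration(n); f=210/np.tan(np.radians(c["fovy"]/2)); return c,f
def unproj(n,uv,z):
    c,f=K(n); uv=np.atleast_2d(np.asarray(uv,float))
    d=np.c_[(uv[:,0]-c["cx"])/f,-(uv[:,1]-c["cy"])/f,-np.ones(len(uv))]@c["rotation"].T
    return c["position"]+d*((z-c["position"][2])/d[:,2])[:,None]
def proj(n,P):
    c,f=K(n); p=(np.atleast_2d(P)-c["position"])@c["rotation"]
    return np.c_[c["cx"]-f*p[:,0]/p[:,2],c["cy"]+f*p[:,1]/p[:,2]]
def rect(n,mask,z):
    ys,xs=np.nonzero(mask); w=unproj(n,np.c_[xs,ys],z)[:,:2]
    (c,s,a)=cv2.minAreaRect((w*1000).astype(np.float32))
    return np.round(c,1),np.round(s,1),round(a,1)
def down(yaw):  # tool down, tool y (closing) at world angle yaw
    y=np.array([np.cos(yaw),np.sin(yaw),0]); z=np.array([0,0,-1.]); return np.c_[np.cross(y,z),y,z]
E
python3 - <<'E'
from h import *
for n in("scene","top"):
    im=ctrl.capture(n)
    for t,z in(("cover",.127),("mat",.006),("carrier",.095),("heater",.117),("beaker",.045),("clamp",.012)):
        for r in ctrl.regions_of(n,t)[:1]:
            print(n,t,round(r["score"],2),*rect(n,r["region"],z))
a=cv2.imread("pics/top0.png");b=cv2.imread("pics/scene0.png")
A=cv2.resize(a[165:280,230:325],None,fx=4,fy=4,interpolation=2);B=cv2.resize(a[210:275,130:205],None,fx=5,fy=5,interpolation=2)
C=np.zeros((600,790,3),np.uint8);C[:A.shape[0],:A.shape[1]]=A;C[:B.shape[0],400:400+B.shape[1]]=B
D=cv2.resize(b[240:320,345:438],None,fx=3,fy=3,interpolation=2);C[340:340+D.shape[0],400:400+D.shape[1]]=D
cv2.imwrite("pics/crop0.png",C)
E
```

```text
scene cover 0.96 [603.7  48.5] [117.5 175.4] 13.0
scene mat 0.7 [ 519.7 -355.3] [154.6 244.9] 12.6
scene carrier 0.71 [497.  382.9] [134.5 160. ] 9.3
scene heater 0.85 [600.7  74. ] [284.  281.3] 10.3
scene beaker 0.93 [ 388.5 -430.3] [191.9  71.3] 57.6
scene clamp 0.41 [379.8 418.9] [50.4 22.4] 84.7
top cover 0.79 [597.7  37.9] [115.8 172.5] 12.4
top mat 0.94 [ 515.4 -363.9] [151.5 241.5] 13.2
top carrier 0.93 [485.7 366.8] [ 66.  165.9] 9.4
top heater 0.66 [538.7  28.9] [286.6 228.4] 10.3
top beaker 0.56 [ 394.9 -435.9] [66.4 86.5] 4.1
top clamp 0.83 [398.7 359.2] [ 30.1 149.6] 20.1
```

View pics/crop0.png

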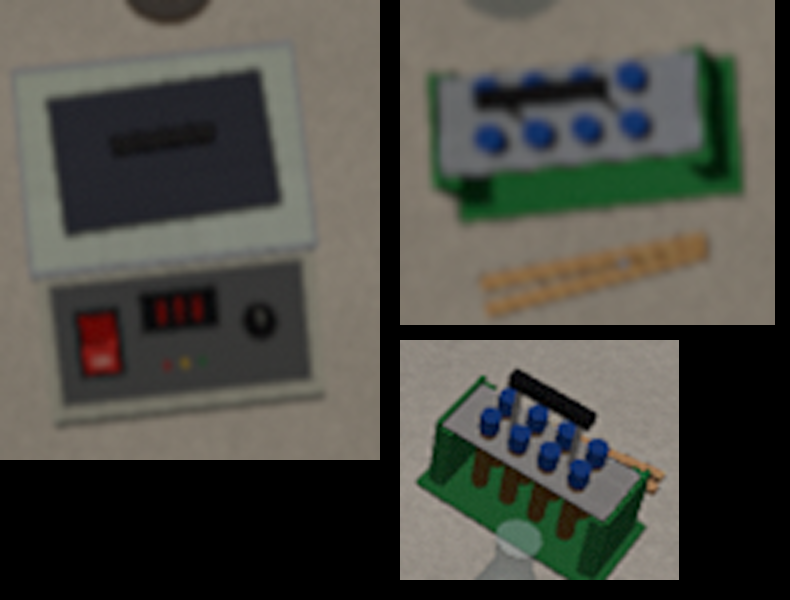

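The crop shows the heater slightly rotated, with the dark cover and its bar centred on it. The rocker's near half, with the white marks, is at about (100,358) in the crop, which is (255,254) in the top view. The carrier shows all 8 caps in the scene view. The cameras differ by about 9 mm, so I'll check that with my own segmentation.

```bash
cat >> h.py <<'E'
from scipy.optimize import least_squares
def caps(n,im,x0,x1,y0,y1):
    h=cv2.cvtColor(im,cv2.COLOR_BGR2HSV)
    m=((h[...,0]>100)&(h[...,0]<130)&(h[...,1]>120)&(h[...,2]>40)); k=np.zeros_like(m);k[y0:y1,x0:x1]=1;m&=k
    N,l,s,c=cv2.connectedComponentsWithStats(m.astype(np.uint8),connectivity=4)
    return [(s[i,4],*np.round(c[i],2)) for i in range(1,N) if s[i,4]>3]
E
python3 - <<'E'
from h import *
I={n:cv2.imread(f"pics/{n}0.png") for n in("scene","top")}
def comp(m,seed):
    N,l,s,c=cv2.connectedComponentsWithStats(m.astype(np.uint8)); return l==l[seed[1],seed[0]]
for n,ms,cs in(("scene",(230,172),(275,226)),("top",(390,244),(262,190))):
    h=cv2.cvtColor(I[n],cv2.COLOR_BGR2HSV); g=I[n].astype(int)
    print(n,h[ms[1],ms[0]],g[cs[1],cs[0]])
    b=cv2.medianBlur(I[n],5); hb=cv2.cvtColor(b,cv2.COLOR_BGR2HSV)
    m=comp(hb[...,1]>75,ms); print("mat",m.sum(),*rect(n,m,.006))
    m=comp(I[n].max(2)<75,cs); print("cover",m.sum(),*rect(n,m,.127))
    print(caps(n,I[n],*((340,440,245,320) if n=="scene" else (130,210,210,260))))
# base of robot check
print(proj("top",[[0,0,0]]),proj("scene",[[0,0,0]]),ctrl.state()["clock"])
E
```

```text
scene [ 15 128 120] [43 41 40]
mat 1742 [ 519.5 -356. ] [151.8 241.5] 13.5
cover 1659 [603.8  46.5] [115.3 173.4] 12.7
[(np.int32(90), np.float64(377.04), np.float64(263.84)), (np.int32(104), np.float64(387.27), np.float64(269.05)), (np.int32(101), np.float64(396.74), np.float64(275.04)), (np.int32(109), np.float64(407.16), np.float64(280.87))]
top [ 15 149 116] [43 37 35]
mat 3189 [ 517.  -364.2] [149.7 240.2] 13.5
cover 1840 [599.5  38. ] [109.6 168. ] 12.6
[(np.int32(22), np.float64(175.91), np.float64(224.91)), (np.int32(6), np.float64(166.0), np.float64(224.5)), (np.int32(7), np.float64(156.29), np.float64(225.86)), (np.int32(7), np.float64(146.71), np.float64(226.57)), (np.int32(23), np.float64(176.39), np.float64(234.22)), (np.int32(20), np.float64(166.95), np.float64(235.25)), (np.int32(22), np.float64(157.18), np.float64(236.23)), (np.int32(23), np.float64(147.61), np.float64(237.35))]
[[268.66465965 400.00043364]] [[400.31207955 163.14213767]] 1.6
```

The two cameras disagree by a steady offset of about (3, 8) mm. That is fine for grasping, and it cancels in relative measurements within one camera. Now the cover.

```bash
python3 - <<'E'
from h import *
yaw=np.radians(12.6); p=np.array([.6015,.042])
s=ctrl.state(); ctrl.move_straight(s["ee_pos"]+[0,0,.12],feed=.3)
for y in(yaw,yaw-np.pi): 
    print(y,ctrl.inverse_kinematics([*p,.30],down(y)))
q=min([ (np.abs(qq[6]),y) for y in(yaw,yaw-np.pi) if (qq:=ctrl.inverse_kinematics([*p,.30],down(y))) is not None])
R=down(q[1]); print(q)
ctrl.movep([*p,.24],R); print(ctrl.state()["clock"])
ctrl.move_straight([*p,.143],feed=.12)
print(ctrl.state()["ft_force"])
ctrl.grab(50); s=ctrl.state(); print(s["clock"],s["opening"],s["ft_force"],s["torque"],s["ee_pos"])
ctrl.move_straight([*p,.20],feed=.15)
s=ctrl.state(); print(s["clock"],s["opening"],s["ft_force"],s["torque"],s["ee_pos"])
for n in("scene","top"): cv2.imwrite(f"pics/{n}1.png",ctrl.capture(n))
a=cv2.imread("pics/scene1.png")[140:340,180:440];b=cv2.imread("pics/top1.png")[150:300,200:460]
cv2.imwrite("pics/crop1.png",cv2.resize(np.vstack([a[:150],b]),None,fx=2,fy=2))
E
```

```text
0.21991148575128552 [ 0.4166712   0.41775083 -0.80431451  1.46999106  0.30213324  1.38168042
 -0.1813129 ]
-2.9216811678385075 [-0.95324698  0.54836767  1.26183648  1.55997846 -0.52618552  1.42096814
 -2.57556473]
(np.float64(0.18131290369091227), np.float64(0.21991148575128552))
4.825
[ 0.01020021 -0.3327569  -0.24707195]
6.55 6.447351766739061e-05 [ 0.05738453 -0.54988682  0.13571884] [ 0.03549147 -0.05336951 -0.0227423 ] [0.60150273 0.04202666 0.14301034]
7.0833 -0.00012589325498578167 [-0.6048239  -0.29371753 -1.48169584] [-0.00795516  0.0292666  -0.00718383] [0.60130972 0.04177457 0.19963796]
```

View pics/crop1.png

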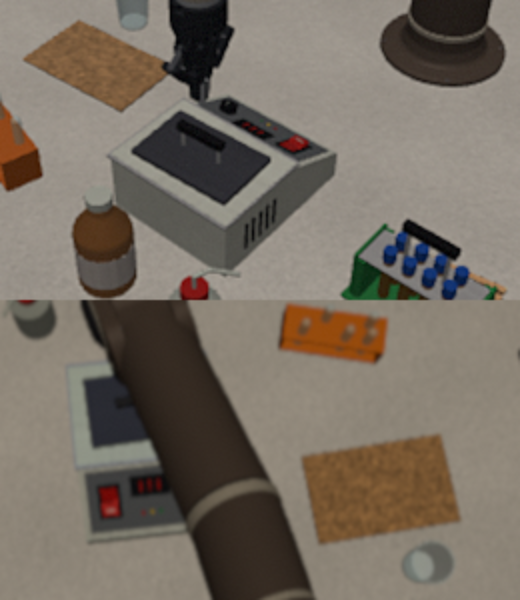

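The fingers closed on nothing. In the scene view the fingertips are at about (280,187), clearly off the cover's bar at (281,205). I'll compare that with where the TCP should project.

```bash
python3 - <<'E'
from h import *
P=ctrl.state()["ee_pos"]; print(P)
for n in("scene","top"):
    print(n,"tcp",proj(n,P),"bar",proj(n,[[.6015,.042,.162]]), "base",proj(n,[[0,0,0]]))
a=cv2.resize(cv2.imread("pics/scene1.png")[150:250,220:360],None,fx=5,fy=5,interpolation=2)
cv2.imwrite("pics/crop2.png",a)
E
```

```text
[0.60080109 0.04163813 0.19871161]
scene tcp [[279.44698478 197.27395044]] bar [[279.50425012 207.10720604]] base [[400.31207955 163.14213767]]
top tcp [[268.89983307 196.29680816]] bar [[269.0123699  199.11546972]] base [[268.66465965 400.00043364]]
```

View pics/crop2.png

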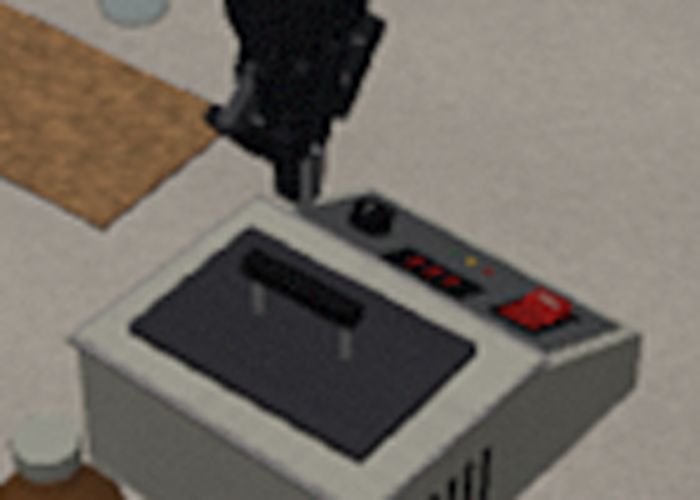

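The scene view shows the actual tip at (279.6,191), against a predicted (279.4,197.3). That is about 30 mm too high, or too far toward the robot. The start pictures show the gripper in both cameras, so I'll check the bias there.

```bash
python3 - <<'E'
from h import *
P=np.array([.198,-.593,.201]); y=np.array([.317,-.948,0])
Q=np.array([P,P+[0,0,.013]+y*.0425,P+[0,0,.013]-y*.0425])
C=np.zeros((600,800,3),np.uint8)
for i,(n,x0,y0) in enumerate((("scene",215,10),("top",455,320))):
    u=proj(n,Q); print(n,u.round(1).tolist())
    a=cv2.resize(cv2.imread(f"pics/{n}0.png")[y0:y0+100,x0:x0+65+40],None,fx=3.8,fy=5.7,interpolation=2)
    for (U,V) in u: cv2.circle(a,(int((U-x0+.5)*3.8),int((V-y0+.5)*5.7)),4,(0,255,255),1)
    C[:a.shape[0],400*i:400*i+a.shape[1]]=a
cv2.imwrite("pics/crop3.png",C)
s=ctrl.state();print(s["q"].round(3) if hasattr(s["q"],"round") else s["q"],s["opening"])
E
```

```text
scene [[258.7, 71.1], [249.8, 65.4], [267.6, 70.7]]
top [[486.7, 352.9], [503.4, 349.2], [474.1, 357.2]]
[ 0.393  0.483 -0.762  1.617  0.353  1.186 -0.227] 0.00022205962704134187
```

View pics/crop3.png

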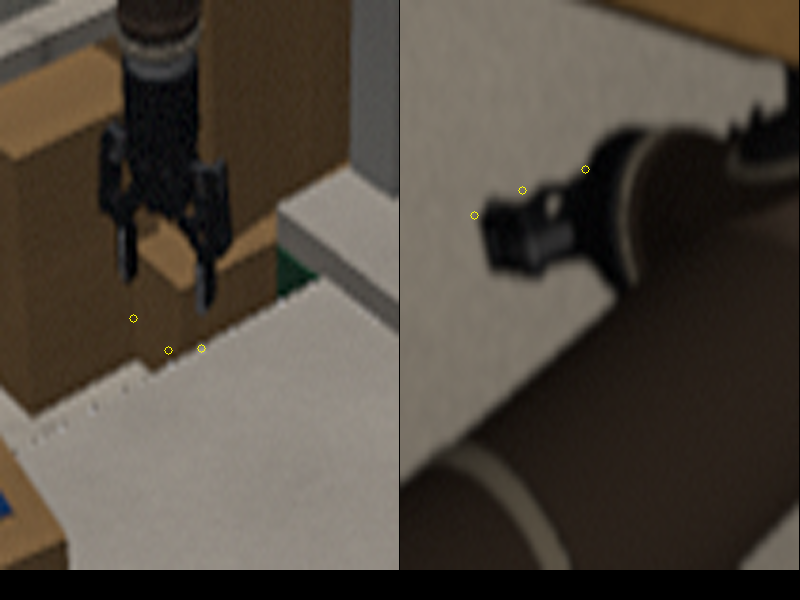

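Both cameras see the fingertips about 30 mm above the reported TCP. The truth is quick to get: I'll gently touch the cover plate, at z = 0.127, with shut fingers.

```bash
cat >> h.py <<'E'
def touch(z_end,step=.002,F=4.,feed=.03):
    """step down until the vertical force changes by F; returns TCP z of contact or None"""
    f0=np.array(ctrl.state()["ft_force"]); p=np.array(ctrl.state()["ee_pos"])
    z=p[2]
    while z>z_end:
        z-=step; ctrl.move_straight([p[0],p[1],z],feed=feed); s=ctrl.state()
        if np.linalg.norm(np.array(s["ft_force"])-f0)>F: return s["ee_pos"],np.array(s["ft_force"])-f0
    return None
E
python3 - <<'E'
from h import *
c,s=np.cos(.22),np.sin(.22)
p=np.array([.6015+.033*c,.042+.033*s])
ctrl.move_straight([*p,.20],feed=.2); ctrl.move_straight([*p,.150],feed=.08)
print(ctrl.state()["ft_force"],ctrl.state()["clock"])
print(touch(.088)); st=ctrl.state(); print(st["clock"],st["ee_pos"],st["q"])
cv2.imwrite("pics/scene2.png",ctrl.capture("scene")); cv2.imwrite("pics/top2.png",ctrl.capture("top"))
ctrl.move_straight([*p,.20],feed=.2)
E
```

```text
[-0.73374252 -0.24815753  0.16622442] 8.275
(array([0.63428227, 0.04944124, 0.09642838]), array([-5.21973686, -1.33377486, 16.33714612]))
15.275 [0.63428227 0.04944124 0.09642838] [ 0.32026962  0.63289648 -0.69917648  1.639754    0.45917379  1.03797385
 -0.30139722]
```

Contact came at a reported z of 0.097, and the plate is at 0.127, so the true tip is about 29.5 mm higher than reported. I'll compensate for that and grasp the cover.

```bash
cat >> h.py <<'E'
DZ=.0295   # true tip z = reported z + DZ
def mv(x,y,z,yaw=None,feed=.2,joint=False):
    p=[x,y,z-DZ]
    if joint: ctrl.movep(p,down(yaw))
    else: ctrl.move_straight(p,None if yaw is None else down(yaw),feed=feed)
def st(*k):
    s=ctrl.state(); print(round(s["clock"],2),*[np.round(s[i],4) for i in(k or("opening","ft_force","torque","ee_pos"))])
    return s
E
python3 - <<'E'
from h import *
yaw=np.radians(12.6); x,y=.6015,.042
ctrl.open(); mv(x,y,.225,yaw); st("opening")
mv(x,y,.143,feed=.12); f=st("ft_force")
ctrl.grab(60); s=st()
if s["opening"]>.008:
    mv(x,y,.25,feed=.15); st()
    ym=np.radians(13.5); mx,my=.518,-.360
    mv(mx,my,.20,ym,joint=True); st()
    mv(mx,my,.050,feed=.2); st()
    mv(mx,my,.036,feed=.05); st()
    for n in("scene","top"): cv2.imwrite(f"pics/{n}3.png",ctrl.capture(n))
E
```

```text
17.15 0.0852
17.98 [-1.1517  0.0996  0.0526]
18.63 0.0129 [-0.3616  0.1748  3.4925] [-0.1204  0.178   0.0276] [0.6016 0.042  0.1138]
19.5 0.0128 [-0.1455 -0.5158 -4.4976] [-0.0614 -0.0326  0.0042] [0.6008 0.0416 0.2193]
21.02 0.0129 [ 8.0000e-04 -7.2200e-02 -3.7339e+00] [0.0114 0.0115 0.0013] [ 0.5193 -0.358   0.1709]
21.93 0.0127 [-0.0293 -0.354  -3.4004] [ 0.0038 -0.0371  0.0148] [ 0.5192 -0.36    0.0218]
22.36 0.0131 [ 0.4153 -0.0888 -3.03  ] [-0.0186 -0.0481 -0.0101] [ 0.5178 -0.36    0.0063]
```

```bash
python3 - <<'E'
from h import *
for z in(.034,.0325,.031,.0295):
    mv(.518,-.360,z,feed=.05); s=st("ft_force")
    if s["ft_force"][2]>-1: break
ctrl.open(); mv(.518,-.360,z+.09,feed=.25); st("opening")
for n in("scene","top"): cv2.imwrite(f"pics/{n}4.png",ctrl.capture(n))
a=cv2.resize(cv2.imread("pics/top4.png")[165:280,225:445],None,fx=3.5,fy=3.5,interpolation=2)[:,:770]
b=cv2.resize(cv2.imread("pics/scene4.png")[175:250,190:360],None,fx=2.6,fy=2.6,interpolation=2)
C=np.zeros((600,780,3),np.uint8);C[:a.shape[0],:a.shape[1]]=a;C[403:403+b.shape[0],:b.shape[1]]=b
cv2.imwrite("pics/crop4.png",C[:600])
E
```

```text
22.71 [-0.0235 -1.3772 -3.2731]
22.96 [ 0.3081 -0.2885 -4.0395]
23.21 [-4.4878  1.5978  9.0035]
24.42 0.0854
```

View pics/crop4.png

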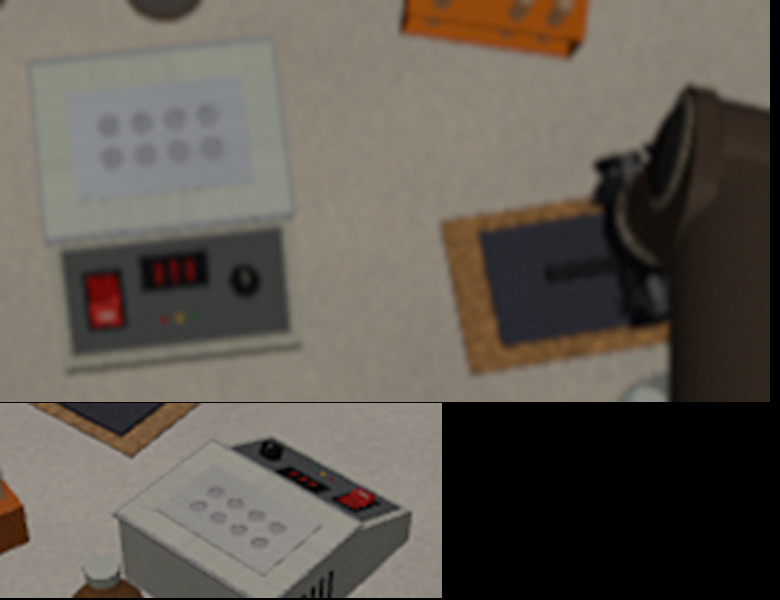

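The wells are visible at about (256..284, 198..210) in the top view. The cover sits on the mat with roughly even margins. Next I'll fit the wells and the carrier pose in both cameras.

```bash
cat > fit.py <<'E'
from h import *
from scipy.optimize import minimize
def world(p,L): 
    c,s=np.cos(p[2]),np.sin(p[2]); L=np.asarray(L,float)
    return np.c_[p[0]+c*L[:,0]-s*L[:,1],p[1]+s*L[:,0]+c*L[:,1],L[:,2]]
GX=np.array([[x,y] for x in(-.015,.015) for y in(-.045,-.015,.015,.045)])
def wells(n,im,p0):
    g=cv2.GaussianBlur(cv2.cvtColor(im,cv2.COLOR_BGR2GRAY),(0,0),.7).astype(np.float32)
    t=np.linspace(0,2*np.pi,24,endpoint=False)
    def ring(rs): return np.concatenate([np.c_[r*np.cos(t),r*np.sin(t)] for r in rs])
    def val(p,o): 
        L=(GX[:,None]+o[None]).reshape(-1,2); u=proj(n,world(p,np.c_[L,np.full(len(L),.117)])).astype(np.float32)
        return cv2.remap(g,u[:,0].reshape(-1,1),u[:,1].reshape(-1,1),cv2.INTER_CUBIC).mean()
    D,A=ring((2e-3,5e-3,8e-3)),ring((12e-3,14e-3))
    f=lambda q:val(q*[1e-3,1e-3,1e-2],D)-val(q*[1e-3,1e-3,1e-2],A)
    best=min((minimize(f,np.array([(p0[0]+dx)*1e3,(p0[1]+dy)*1e3,p0[2]*1e2]),method="Nelder-Mead",options=dict(initial_simplex=None)) for dx in(-.006,0,.006) for dy in(-.006,0,.006)),key=lambda r:r.fun)
    return best.x*[1e-3,1e-3,1e-2],best.fun
E
python3 - <<'E'
from fit import *
W={}
for n in("top","scene"):
    p,v=wells(n,cv2.imread(f"pics/{n}4.png"),(.601,.042,.22)); W[n]=p
    print(n,"wells",(p[:2]*1e3).round(1),np.degrees(p[2]).round(2),round(v,1))
ct=np.array([(176.39,234.22),(166.95,235.25),(157.18,236.23),(147.61,237.35)])
cs=np.array([(377.04,263.84),(387.27,269.05),(396.74,275.04),(407.16,280.87)])
Y=np.array([-.045,-.015,.015,.045])
Lt=np.c_[np.full(4,-.015),Y,np.full(4,.109)]; Ls=np.c_[np.zeros(4),Y,np.full(4,.109)]
for n,c,L in(("top",ct,Lt),("scene",cs,Ls)):
    for fl in(1,-1):
        LL=L.copy(); 
        if n=="scene": LL[:,1]*=fl
        elif fl<0: continue
        r=least_squares(lambda p:(proj(n,world(p,LL))-c).ravel(),[.49,.37,.17])
        print(n,fl,(r.x[:2]*1e3).round(1),np.degrees(r.x[2]).round(2),"rms px",np.sqrt((r.fun**2).mean()).round(2))
E
```

```text
top wells [599.2  38.7] 11.26 -13.7Traceback (most recent call last):
  File "<stdin>", line 4, in <module>
  File "fit.py", line 16, in wells
    best=min((minimize(f,np.array([(p0[0]+dx)*1e3,(p0[1]+dy)*1e3,p0[2]*1e2]),method="Nelder-Mead",options=dict(initial_simplex=None)) for dx in(-.006,0,.006) for dy in(-.006,0,.006)),key=lambda r:r.fun)
  File "fit.py", line 16, in <genexpr>
    best=min((minimize(f,np.array([(p0[0]+dx)*1e3,(p0[1]+dy)*1e3,p0[2]*1e2]),method="Nelder-Mead",options=dict(initial_simplex=None)) for dx in(-.006,0,.006) for dy in(-.006,0,.006)),key=lambda r:r.fun)
              ~~~~~~~~^^^^^^^^^^^^^^^^^^^^^^^^^^^^^^^^^^^^^^^^^^^^^^^^^^^^^^^^^^^^^^^^^^^^^^^^^^^^^^^^^^^^^^^^^^^^^^^^^^^^^^^^^^^^^^^
    res = _minimize_neldermead(fun, x0, args, callback, bounds=bounds,
                               **options)
    fxr = func(xr)
    fx = function(np.copy(x), *(wrapper_args + args))
  File "fit.py", line 15, in <lambda>
    f=lambda q:val(q*[1e-3,1e-3,1e-2],D)-val(q*[1e-3,1e-3,1e-2],A)
                                         ~~~^^^^^^^^^^^^^^^^^^^^^^
  File "fit.py", line 12, in val
    L=(GX[:,None]+o[None]).reshape(-1,2); u=proj(n,world(p,np.c_[L,np.full(len(L),.117)])).astype(np.float32)
                                            ~~~~^^^^^^^^^^^^^^^^^^^^^^^^^^^^^^^^^^^^^^^^^^
  File "h.py", line 10, in proj
    c,f=K(n); p=(np.atleast_2d(P)-c["position"])@c["rotation"]
        ~^^^
  File "h.py", line 4, in K
    c=ctrl.calibration(n); f=210/np.tan(np.radians(c["fovy"]/2)); return c,f
ValueError: time passes only in moves, steps and waits
```

```bash
sed -i 's/^def K(n):/import functools\n@functools.lru_cache\ndef K(n):/' h.py; cat > m.py <<'E'
from fit import *
for n in("top","scene"):
    p,v=wells(n,cv2.imread(f"pics/{n}4.png"),(.601,.042,.2))
    print(n,"wells",(p[:2]*1e3).round(1),np.degrees(p[2]).round(2),round(v,1))
ct=np.array([(176.39,234.22),(166.95,235.25),(157.18,236.23),(147.61,237.35)])
cs=np.array([(377.04,263.84),(387.27,269.05),(396.74,275.04),(407.16,280.87)])
Y=np.array([-.045,-.015,.015,.045])
Lt=np.c_[np.full(4,-.015),Y,np.full(4,.109)]; Ls=np.c_[np.zeros(4),Y,np.full(4,.109)]
for n,c,L in(("top",ct,Lt),("scene",cs,Ls)):
    r=least_squares(lambda p:(proj(n,world(p,L))-c).ravel(),[.49,.37,.17])
    print(n,(r.x[:2]*1e3).round(1),np.degrees(r.x[2]).round(2),"rms px",np.sqrt((r.fun**2).mean()).round(2))
E
python3 m.py
```

```text
top wells [599.2  38.7] 11.26 -13.7
scene wells [597.9  42.8] 10.44 -17.1
top [488.3 369.6] 10.41 rms px 0.06
scene [495.7 378.9] 10.76 rms px 0.18
```

Wells: about (599,40), yaw 10.9°. Carrier: about (490,372), yaw 10.6°. I'll pick the carrier.

```bash
python3 - <<'E'
from h import *
yaw=np.radians(10.6); x,y=.4895,.372
mv(.518,-.360,.23,feed=.3)
mv(x,y,.20,yaw,joint=True); st("opening","q")
mv(x,y,.139,feed=.12); st("ft_force")
ctrl.grab(70); s=st()
if s["opening"]>.008:
    mv(x,y,.150,feed=.05); st()
    mv(x,y,.275,feed=.15); st()
    for n in("scene","top"): cv2.imwrite(f"pics/{n}5.png",ctrl.capture(n))
E
```

```text
27.62 0.0855 [-0.0527  0.6282 -1.0152  1.6109  0.5605  1.2219 -0.9971]
28.28 [-0.2639  1.2611  0.0907]
28.94 0.0123 [-2.6869 -1.1196  3.6292] [-0.3097  0.3863 -0.0527] [0.4893 0.372  0.1098]
29.31 0.0119 [-0.2967  0.0355 -4.9009] [-0.0387  0.0543  0.0233] [0.4897 0.3718 0.1205]
30.29 0.0125 [-0.4151  0.1203 -5.6185] [ 0.0118 -0.0911 -0.0543] [0.4892 0.3714 0.2444]
```

```bash
python3 - <<'E'
from fit import *
yaw=np.radians(10.9)
mv(.599,.040,.275,yaw,feed=.25); st()
mv(.599,.040,.256,feed=.1); s=st()
I={n:ctrl.capture(n) for n in("scene","top")}
for n in I: cv2.imwrite(f"pics/{n}6.png",I[n])
print(caps("scene",I["scene"],220,360,130,260))
print(caps("scene",cv2.imread("pics/scene5.png"),330,440,200,320))
a=cv2.resize(I["scene"][140:260,225:355],None,fx=4.6,fy=4.6,interpolation=2)
cv2.imwrite("pics/crop6.png",a)
E
```

```text
31.94 0.0124 [-0.0666  0.6051 -5.5892] [ 0.0027 -0.0184  0.0589] [0.5985 0.042  0.2458]
32.28 0.0123 [ 0.6066 -0.1338 -4.334 ] [ 0.0163 -0.0108  0.0197] [0.5984 0.0404 0.2258]
[(np.int32(11), np.float64(270.36), np.float64(182.73)), (np.int32(5), np.float64(274.0), np.float64(184.0)), (np.int32(37), np.float64(280.16), np.float64(187.35)), (np.int32(41), np.float64(264.9), np.float64(188.07)), (np.int32(17), np.float64(286.65), np.float64(191.76)), (np.int32(42), np.float64(272.95), np.float64(192.9)), (np.int32(8), np.float64(290.75), np.float64(191.0)), (np.int32(53), np.float64(296.64), np.float64(195.91)), (np.int32(47), np.float64(281.45), np.float64(197.23)), (np.int32(49), np.float64(289.55), np.float64(201.94))]
[(np.int32(106), np.float64(383.19), np.float64(228.67)), (np.int32(114), np.float64(394.25), np.float64(234.01)), (np.int32(116), np.float64(404.76), np.float64(239.65)), (np.int32(129), np.float64(416.15), np.float64(245.33))]
```

View pics/crop6.png

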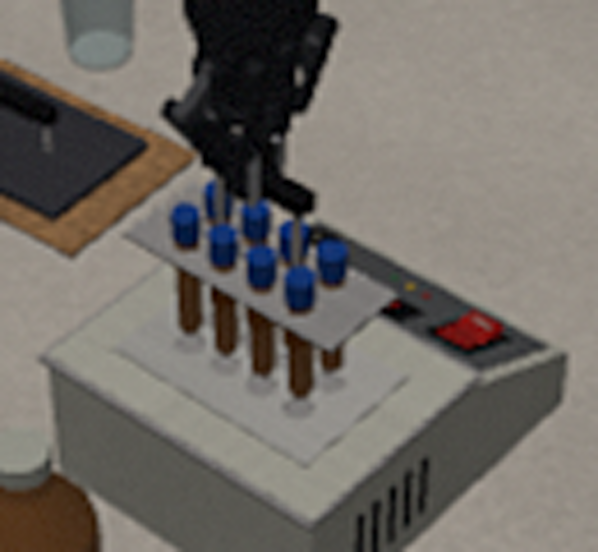

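The view shows all four rear tubes hanging just above their wells, with tips at about (266,212) to (290,227). I'll compute the residual offset in the scene camera from the caps and tube tips.

```bash
python3 - <<'E'
from fit import *
Y=np.array([-.045,-.015,.015,.045])
cap=np.array([(264.9,188.07),(272.95,192.9),(281.45,197.23),(289.55,201.94)])
tip=(np.array([(190,322),(226,344),(263,365),(301,387)])+.5)/4.6-.5+[225,140]
for nm,c,z in(("cap",cap,.2233),("tip",tip,.1423)):
    L=np.c_[np.full(4,.015),Y,np.full(4,z)]
    r=least_squares(lambda p:(proj("scene",world(p,L))-c).ravel(),[.6,.04,.19])
    print(nm,(r.x[:2]*1e3).round(1),np.degrees(r.x[2]).round(2),np.sqrt((r.fun**2).mean()).round(2))
# wells re-fit with yaw fixed grid info
g=cv2.imread("pics/scene4.png")
print(wells("scene",g,(.599,.042,.19)))
print(caps("top",cv2.imread("pics/top6.png"),220,330,150,240))
E
```

```text
cap [602.2  49.3] 10.59 0.14
tip [602.3  50.3] 10.95 0.06
(array([0.59779699, 0.04270853, 0.18087292]), np.float64(-17.108657836914062))
[(np.int32(21), np.float64(253.19), np.float64(192.05)), (np.int32(25), np.float64(264.92), np.float64(200.68)), (np.int32(25), np.float64(254.4), np.float64(201.72))]
```

```bash
python3 - <<'E'
from fit import *
c3=np.array([(254.4,201.72),(264.92,200.68),(253.19,192.05)])
for z in(.2233,.230):
  for y0 in(.045,.015):
    L=np.array([[-.015,y0,z],[-.015,y0-.03,z],[.015,y0,z]])
    r=least_squares(lambda p:(proj("top",world([*p,np.radians(10.8)],L))-c3).ravel(),[.6,.04])
    print(z,y0,(r.x*1e3).round(1),np.sqrt((r.fun**2).mean()).round(2))
a=cv2.resize(cv2.imread("pics/scene4.png")[195:240,245:310],None,fx=8,fy=8,interpolation=2)
def dot(im,p,col,n,x0,y0,k):
    for u,v in proj(n,world(p,np.c_[GX,np.full(8,.117)])): cv2.circle(im,(int((u-x0+.5)*k),int((v-y0+.5)*k)),3,col,-1)
dot(a,(.5978,.0427,.181),(0,0,255),"scene",245,195,8)
b=cv2.resize(cv2.imread("pics/top4.png")[188:224,245:295],None,fx=6,fy=6,interpolation=2)
dot(b,(.5992,.0387,.1965),(0,0,255),"top",245,188,6)
C=np.zeros((580,520,3),np.uint8);C[:360,:520]=a;C[362:362+b.shape[0],:300]=b
cv2.imwrite("pics/crop7.png",cv2.convertScaleAbs(C,alpha=1.4))
E
```

```text
0.2233 0.045 [597.9  40. ] 0.14
0.2233 0.015 [592.3  69.5] 0.14
0.23 0.045 [596.2  39.6] 0.13
0.23 0.015 [590.6  69.1] 0.13
```

View pics/crop7.png

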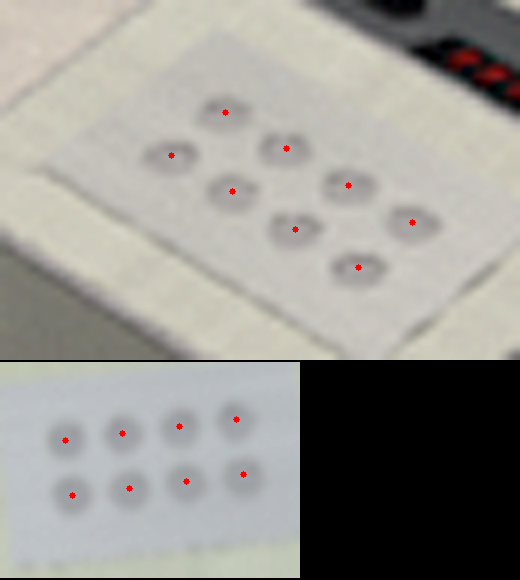

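Both fits are good. The two cameras agree if the carrier hangs about 6.5 mm lower than assumed, because its plate sits below the stand's lips. The correction is then about (+0.2, −1.4) mm in both. I'll insert with force monitoring.

```bash
cat > ins.py <<'E'
from h import *
import sys
x,y,zr,zend=map(float,sys.argv[1:5])   # reported z
ctrl.move_straight([x,y,zr],feed=.05); ctrl.sleep(.2); f0=np.array(st("ft_force","torque","ee_pos")["ft_force"]); f0[2]=-4.5
ok=True; k=0
while zr>zend:
    zr-=.004; ctrl.move_straight([x,y,zr],feed=.04); s=ctrl.state(); f=np.array(s["ft_force"])-f0; k+=1
    if k%3==0 or abs(f).max()>3: print(round(s["clock"],2),round(zr,4),f.round(1),np.round(s["torque"],2),np.round(s["ee_pos"],4))
    if f[2]>7 or np.hypot(*f[:2])>12: print("STOP");break
    if np.hypot(*f[:2])>2.5: x+=np.clip(f[0]*1.5e-4,-.0006,.0006); y+=np.clip(f[1]*1.5e-4,-.0006,.0006)
print("xy",round(x,4),round(y,4)); st()
E
python3 ins.py .5992 .0386 .2258 .160
```

```text
32.83 [-1.1719 -0.4866 -4.6288] [0.0323 0.039  0.0165] [0.5992 0.0386 0.2259]
33.58 0.2138 [ 1.5  0.3 -0.3] [-0.02  0.02 -0.02] [0.599  0.0385 0.2134]
34.33 0.2018 [0.3 1.2 0.2] [-0.    0.09  0.01] [0.599  0.0385 0.2014]
35.08 0.1898 [ 1.3  1.  -1. ] [ 0.15  0.15 -0.05] [0.599  0.0385 0.1895]
35.83 0.1778 [0.7 1.4 0.2] [ 0.09  0.1  -0.07] [0.5991 0.0385 0.1775]
36.58 0.1658 [ 0.5  1.4 -0.7] [ 0.16  0.23 -0.07] [0.5991 0.0385 0.1655]
xy 0.5992 0.0386
37.08 0.0123 [-0.0475  0.9023 -4.9663] [ 0.1632  0.2168 -0.0231] [0.5991 0.0385 0.1575]
```

The tubes are going in freely. Now gently to the well floors, then release.

```bash
python3 - <<'E'
from h import *
x,y,z=.5992,.0386,.1575
while z>.143:
    z-=.0012; ctrl.move_straight([x,y,z],feed=.03); s=st("ft_force","ee_pos")
    if s["ft_force"][2]>-1.5: break
ctrl.open(); st()
p=ctrl.state()["ee_pos"]; ctrl.move_straight([x,y,z+.09],feed=.2); st("opening")
cv2.imwrite("pics/scene8.png",ctrl.capture("scene"))
# rocker estimate from top4 (unoccluded): red bright blob
from fit import *
for n in("top","scene"):
    im=cv2.imread(f"pics/{n}4.png").astype(int); m=(im[...,2]>90)&(im[...,1]<im[...,2]*.55)
    N,l,q,c=cv2.connectedComponentsWithStats(m.astype(np.uint8))
    for i in range(1,N):
        if 230<c[i][0]<350 and 190<c[i][1]<270 and q[i,4]>12: print(n,q[i],c[i].round(1))
# predicted panel line in heater frame: slope from x=-.14 rising 24deg; print projections of guessed rocker at x=-.105..-.085,y=.06..
a=cv2.resize(cv2.imread("pics/top4.png")[238:264,242:282],None,fx=9,fy=9,interpolation=2)
b=cv2.resize(cv2.imread("pics/scene8.png")[140:260,235:365],None,fx=3,fy=3,interpolation=2)
C=np.zeros((600,400,3),np.uint8);C[:234,:360]=a;C[236:596,:390]=b
cv2.imwrite("pics/crop8.png",C)
E
```

```text
37.33 [-0.9154  0.9878 -5.5239] [0.5992 0.0385 0.1562]
37.58 [-0.6515  0.7776 -4.6025] [0.5992 0.0386 0.155 ]
37.83 [ 0.417   0.1839 -5.0472] [0.5992 0.0386 0.1538]
38.08 [-1.6222  1.4373 -2.659 ] [0.5992 0.0387 0.1528]
38.33 [-3.0751 -0.2427  5.0348] [0.5996 0.0389 0.1527]
39.03 0.0852 [ 0.0489 -1.5224 -0.152 ] [ 0.0176 -0.0148  0.0365] [0.5992 0.0386 0.1515]
39.63 0.0852
top [250 244  10  14  98] [254.5 250.9]
scene [321 208  13   7  57] [327.1 211.4]
```

View pics/crop8.png

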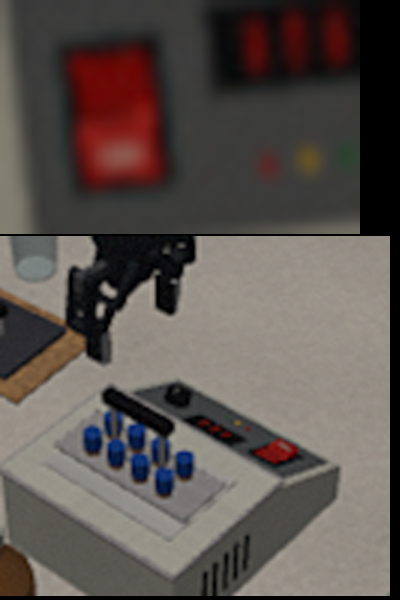

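The carrier is home, seated level, with force on the floor at the expected height. The rocker's white line is at about (255,255) in the top view, and the rocker centre is at (327,211) in the scene view. I'll triangulate the press point.

```bash
python3 - <<'E'
from fit import *
def bias(P): return P+np.array([0,.0045,0])   # scene camera sees +4.5mm in y
r=least_squares(lambda P:np.r_[(proj("top",P)-[254.5,250.9]).ravel(),(proj("scene",bias(P))-[327.1,211.4]).ravel()],[.5,.1,.08])
P=r.x; print("centre",P.round(4),r.fun.round(2))
for z in(.06,.07,.08): print(z,unproj("top",[[255,254.7]],z).round(4),unproj("top",[[254.5,250.9]],z).round(4))
h=lambda P:(np.array([[np.cos(.19),np.sin(.19)],[-np.sin(.19),np.cos(.19)]])@(np.array(P[:2])-[.5992,.0387]))
print("in wells frame",h(P))
E
```

```text
centre [0.4501 0.0779 0.0843] [-0.13  0.1  -0.15 -0.02]
0.06 [[0.4417 0.0764 0.06  ]] [[0.4538 0.079  0.06  ]]
0.07 [[0.4404 0.0758 0.07  ]] [[0.4524 0.0784 0.07  ]]
0.08 [[0.4392 0.0753 0.08  ]] [[0.451  0.0778 0.08  ]]
in wells frame [-0.13899356  0.06669749]
```

```bash
python3 - <<'E'
from h import *
x,y=.4304,.0742; yaw=np.radians(10.8)
ctrl.grab(40); mv(x,y,.24,yaw,feed=.25); mv(x,y,.105,feed=.12); ctrl.sleep(.15)
s=st("opening","ft_force","ee_pos"); f0=np.array(s["ft_force"]); z=.105
while z>.058:
    z-=.0015; mv(x,y,z,feed=.03); s=ctrl.state(); f=np.array(s["ft_force"])-f0
    if abs(f[2])>1.5: print(round(s["clock"],2),round(z,4),f.round(1),np.round(s["ee_pos"],4))
    if f[2]>16: break
cv2.imwrite("pics/scene9.png",ctrl.capture("scene"))
mv(x,y,.19,feed=.25); st("ft_force")
E
```

```text
42.73 0.0003 [-0.9893 -0.7831 -0.3384] [0.4309 0.0741 0.076 ]
46.98 0.0795 [1.4 1.  1.7] [0.4305 0.0743 0.05  ]
47.23 0.078 [1.3 1.1 2. ] [0.4304 0.0742 0.0484]
47.73 0.075 [-0.2  0.3  6. ] [0.4305 0.0743 0.0456]
47.98 0.0735 [-3.4 -0.4 20.9] [0.4309 0.0743 0.045 ]
48.64 [-0.6474  0.289   0.3125]
```

The rocker sank about 6.5 mm and then went firm. I've used all my picture views, so I'll move clear and check numerically: rocker shading before and after, cover on mat, carrier pose and the other things.

```bash
python3 - <<'E'
from fit import *
mv(.4304,.0742,.32,feed=.3); mv(.35,-.30,.35,np.radians(-20),joint=True)
st("ee_pos")
I={n:ctrl.capture(n) for n in("scene","top")}
for n,(a,b) in dict(top=((249,261),(243,260)),scene=((319,335),(206,217))).items():
    o=cv2.imread(f"pics/{n}4.png")
    print(n,"V rows old/new",o[b[0]:b[1],a[0]:a[1],2].mean(1).round(),I[n][b[0]:b[1],a[0]:a[1],2].mean(1).round())
for n in I:
    print(n,[(k,[tuple(np.round(r["box"])) for r in ctrl.regions_of(n,k)[:1]]) for k in("beaker","flask","bottle","clamp")])
h=I["scene"]
for k,z in(("cover",.016),("mat",.006)):
    for n in I:
        for r in ctrl.regions_of(n,k)[:1]: print(n,k,round(r["score"],2),*rect(n,r["region"],z))
print(caps("scene",h,240,330,170,240)); st("ft_force")
u=proj("scene",world((.5978,.0427,.188),np.c_[GX[4:],np.full(4,.144)])); print("expected caps",u.round(1).tolist())
E
```

```text
50.66 [ 0.3507 -0.2986  0.3203]
top V rows old/new [ 48.  72.  86.  88.  87.  87.  88.  89.  96. 104. 108. 108. 109. 104.
  87.  60.  48.] [61. 77. 81. 77. 74. 74. 74. 78. 83. 88. 88. 89. 88. 81. 63. 43. 44.]
scene V rows old/new [ 94.  87.  88.  89.  93. 100.  97.  82.  62.  45.  58.] [94. 84. 68. 59. 78. 96. 99. 87. 59. 49. 58.]
scene [('beaker', [(np.float64(321.0), np.float64(212.0), np.float64(10.0), np.float64(4.0))]), ('flask', [(np.float64(360.0), np.float64(302.0), np.float64(37.0), np.float64(48.0))]), ('bottle', [(np.float64(217.0), np.float64(232.0), np.float64(29.0), np.float64(59.0))]), ('clamp', [(np.float64(381.0), np.float64(263.0), np.float64(54.0), np.float64(29.0))])]
top [('beaker', []), ('flask', [(np.float64(139.0), np.float64(190.0), np.float64(25.0), np.float64(23.0))]), ('bottle', []), ('clamp', [(np.float64(145.0), np.float64(258.0), np.float64(46.0), np.float64(12.0))])]
scene cover 0.56 [ 522.6 -351.8] [120.6 183.2] 14.5
top cover 0.7 [ 516.7 -362.5] [114.3 172.7] 12.2
scene mat 0.89 [ 522.4 -355.2] [161.6 252.3] 13.4
top mat 0.68 [ 515.9 -363.7] [151.7 243.3] 13.0
[(np.int32(10), np.float64(274.2), np.float64(201.1)), (np.int32(13), np.float64(270.54), np.float64(201.77)), (np.int32(39), np.float64(280.03), np.float64(206.21)), (np.int32(42), np.float64(265.33), np.float64(207.12)), (np.int32(15), np.float64(286.53), np.float64(210.73)), (np.int32(40), np.float64(273.15), np.float64(211.78)), (np.int32(7), np.float64(290.0), np.float64(211.0)), (np.int32(38), np.float64(296.0), np.float64(215.32)), (np.int32(39), np.float64(281.08), np.float64(216.28)), (np.int32(43), np.float64(289.19), np.float64(220.95))]
51.36 [-0.1966  0.3241 -0.2487]
expected caps [[265.6, 207.2], [273.4, 211.7], [281.3, 216.4], [289.5, 221.1]]
```

The rocker hit its stop after the expected travel. The cover is within about 3 mm of the mat's middle, and the caps match the home pose to 0.3 px. I'm handing in.

```bash
python3 -c "
from workcell import ctrl
print(ctrl.job_done(), ctrl.state()['clock'])"
```

```text
the job is handed in; nothing more can be done
the job is handed in; nothing more can be done
```

I handed the job in at about 51 s: the cover lies handle up in the middle of the mat, the carrier is fully home in the wells, and the rocker was pressed to its stop last. The rocker was checked by travel, force and shading only, and the final check did not confirm that the beaker and bottle are still in place or look for the wash bottle and tube rack.

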